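# Change the azulejo on show

### The arm

A 7-joint arm with a two-finger parallel gripper is mounted at the origin on the work surface. World frame = base frame: x ahead of the robot, y to its left, z up, the work surface at z = 0. Lengths are in mm, angles in rad, forces in N, time in s.
With the tool pointing down it reaches from about 400 to 900 mm from the base axis. Payload 5.6 kg.
Tool frame: the origin (TCP) lies midway between the tips of the shut fingers; the grasp point (between the pads) lies 19 mm behind it; x points along the fingers, y is the direction in which the jaws open and shut, and the axes are right-handed (so a half turn about x gives the same grasp; the last joint's range is limited). The gripper opens to 92 mm and grips with 3 to 60 N. Pads are 20 mm wide; open, the fingers measure 128 mm over their backs; the gripper's body (75 mm by 189 mm) begins 69 mm behind the grasp point.
Start: joints at [-1.282, 0.468, -0.012, 1.603, 0.006, 1.071, -0.056], TCP at [211.776, 614.541, 214.592] pointing down, gripper open.
Joint ranges: [-2.53, 2.53], [-0.31, 2.02], [-1.57, 1.55], [0.28, 2.44], [-1.29, 4.43], [0.15, 1.84], [-2.92, 2.92]. Speed limits (rad/s): [2.57, 2.57, 3.14, 3.14, 3.14, 3.14, 3.14].

### API

Orientations are given as a rotation vector (axis times angle).
In Python, from cell import robot, grip, kin, viewer gives the robot as it stands. Calls block until the motion is done:
- robot.movep(position, orientation): joint-space move of the TCP to a pose.
- robot.servo_line(position, feed=150, rotation=None): straight line of the TCP; rotation=None keeps the orientation; feed is the mean speed in mm/s.
- robot.goto_joints(angles): joint-space move.
- grip(opening, newtons=None): opening from 0.0 (shut) to 1.0 (fully open); newtons is the grip in N (None keeps the last); returns when the fingers have stopped.
- robot.hold(seconds).
- kin.ik(position, orientation): joint angles nearest the present ones, or None.
- robot.observe(): the state.
- viewer.read_camera(name): name is "scene" or "top" or "wrist"; returns the picture (384x512x3 uint8, red, green, blue); there is no depth.
- viewer.camera_info(name): a dict with "camera_matrix" (3x3 intrinsics, pixels), "R" (3x3) and "t" (3): a world point X has camera coordinates R X + t. Camera axes: x right, y down, z forward; pixel columns grow to the right and rows downward; lengths in mm; the calibration is good to about 2 mm. A picture is of the moment at which its call begins: read the wrist's pose just before it. camera_info takes no time and is no camera call; for the wrist camera it gives the pose at the moment of the call.
A pose or a line that the arm cannot do raises robot.IKError and nothing moves.
- robot.job_done(): hands the job in, once; it reports no verdict.
Trained networks look in the newest picture that a camera, given by its name, has taken for a name from the list of things; names that differ only in an ending like _2 or _b are one class to them, and where a whole thing is asked for, a point or a joint stands for the part that bears it (a point fixed in the world has none). Each returns a list of dicts, best first, with "confidence" (0 to 1); they miss things now and then, are a little off and sometimes report something else, mostly with a low value. They report only what shows in the picture. A call takes as long as a camera call.
- viewer.silhouettes(name, camera): "mask" (384x512 bool, what is visible of it).
- viewer.pinpoint(name, camera): "at" ([x, y, z] in mm, in the coordinates of the camera as it stood for that picture, good to about 4 mm: a listed point, or the origin of a listed thing).
The state is a dict: "t": time; "joints": joint angles; "joint_velocities": joint speeds; "joint_torque": joint torques, N m; "tcp_pos": TCP position; "tcp_rot": TCP orientation; "contact_force": force on the tool from outside, world axes, zero at the start; "wrist_torque": the same for the moment, N m; "grip_width": opening from 0.0 (shut) to 1.0 (fully open).
Only numpy, scipy, OpenCV 4.12 (cv2) and the standard library are available. Lean on these libraries where they do the work, as an engineer would, in place of code of your own. Each camera call takes 0.05 s, during which the arm holds its last target. There are 200 camera calls.

### The job

Change the tile on show: take the yellow tile off the easel and slide it fully down into the empty slot of the oak rack, then draw the blue tile up out of its slot and stand it on the easel in its place, centred, leaning back against the posts with its painted side facing out. Lower each tile until it rests before you let go of it. Leave the green tile in its slot and everything else on the ledge where it is.

Things in the scene. Friction and masses are not known exactly. Their poses are not given: they have to be found in the camera images.
- rack: oak plate rack, fixed: two rails 180 long, 22 wide, 45 high, joined by dowels. Origin on the ledge midway between the rails, z up; rails run along its x, centred at y = -45 and +45 mm. Three slots 13 wide cross both rails at x = -60, 0, +60 mm: rounded mouths at height 45, floors at 12. Tiles stand in them, faces along the rack's x; blue and green start at x = 0 and -60, in either order
- empty_slot (a point): floor of the slot that is empty at the start, at its middle: in the rack's axes x = +60, y = 0, z = 12 mm. A tile fully down and centred in it has its origin here
- easel: dark oak easel, fixed, 130 deep, 110 wide, 125 high. Origin on the ledge under its middle, z up, +x the side the tile faces. Two posts at y = -36 and +36 mm lean back (to -x) 0.262 rad (15 degrees) and end 92 mm up the slope from the seat. The seat, 110 wide, is square to the posts (a tile on it leans 0.262 rad) and ends in a lip 12 mm high, its inner face 15 mm from the posts
- easel_seat (a point): where the easel's seat meets the front of its posts, at the middle: 20 mm to +x and 35 mm above the easel's origin. A tile set back against the posts has its origin 4.3 mm to +x and 1.2 mm above this point
- yellow_tile: yellow ceramic tile with white ornaments, 140 x 140 x 9 mm, about 0.36 kg, loose, at first on the easel, centred within 6 mm and leaning on the posts, painted side out. Origin at the middle of its lower edge (mid thickness); x out of the painted face, y along the lower edge, z up the tile, upper edge at z = 140 mm. The back is bare terracotta, the edges are glazed
- blue_tile: cobalt blue tile with white ornaments, same size, mass and axes as the yellow one, at first upright in the rack (middle or rearmost slot), painted side to the rack's +x
- green_tile: green tile with white ornaments, same size, mass and axes, at first upright in the other occupied slot of the rack; it stays there
- key_bowl: blue glazed bowl, 140 across, 52 high, loose; origin under its middle
- sunglasses_case: black plastic clamshell case 158 long (its y), 62 wide, 44 high, loose; origin under its middle
- bottle_opener: flat steel bottle opener 135 long (its x), 40 wide, 5 thick, lying loose; origin under its middle
- glass_vase: small glass vase, 72 across, 135 high, loose; origin under its middle

How it is judged (in metres and radians):
On the way, in this order (a step that is already met when the one before it is completed fails the run):
1. the yellow tile is lifted off the easel (distance between yellow_tile and easel_seat above 0.06 m), for 0.1 s.
2. the yellow tile, still held, is fully down in a slot of the rack (y of yellow_tile in the frame of rack between -0.035 and 0.035 m and z of yellow_tile in the frame of rack below 0.018 m and angle between yellow_tile's own z axis and vertical below 0.2 rad and angle between the y axis of yellow_tile and the y axis of rack, either way round below 0.15 rad and (x of yellow_tile in the frame of rack between -0.07 and -0.05 m or x of yellow_tile in the frame of rack between -0.01 and 0.01 m or x of yellow_tile in the frame of rack between 0.05 and 0.07 m) and contact force between the fingers and yellow_tile above 0.5 N), for 0.1 s.
3. the blue tile is drawn up clear of its slot (z of blue_tile in the frame of rack above 0.055 m and contact force between the fingers and blue_tile above 0.5 N), for 0.1 s.
4. the blue tile, still held, rests on the easel, painted side out (x of blue_tile in the frame of easel_seat between -0.002 and 0.016 m and y of blue_tile in the frame of easel_seat between -0.02 and 0.02 m and z of blue_tile in the frame of easel_seat below 0.01 m and angle between the y axis of blue_tile and the y axis of easel, either way round below 0.15 rad and angle between blue_tile's own x axis and vertical between 1.15 and 1.45 rad and contact force between the fingers and blue_tile above 0.5 N), for 0.1 s.
At the end, for the whole second after the job is handed in: Blue tile at rest on the easel, painted side out, centred within 20 mm, square within 0.15 rad, its edge in the seat (under 10 mm up), leaning 0.12 to 0.42 rad; yellow and green tiles each in a rack slot, within 6 mm of its floor, 35 mm of centre and 0.2 rad of upright, at rest (x of blue_tile in the frame of easel_seat between -0.002 and 0.016 m and y of blue_tile in the frame of easel_seat between -0.02 and 0.02 m and z of blue_tile in the frame of easel_seat below 0.01 m and angle between the y axis of blue_tile and the y axis of easel, either way round below 0.15 rad and angle between blue_tile's own x axis and vertical between 1.15 and 1.45 rad and y of yellow_tile in the frame of rack between -0.035 and 0.035 m and z of each of yellow_tile, green_tile in the frame of rack below 0.018 m and angle between each of yellow_tile, green_tile's own z axis and vertical below 0.2 rad and angle between the y axis of each of yellow_tile, green_tile and the y axis of rack, either way round below 0.15 rad and (x of yellow_tile in the frame of rack between -0.07 and -0.05 m or x of yellow_tile in the frame of rack between -0.01 and 0.01 m or x of yellow_tile in the frame of rack between 0.05 and 0.07 m) and y of green_tile in the frame of rack between -0.035 and 0.035 m and (x of green_tile in the frame of rack between -0.07 and -0.05 m or x of green_tile in the frame of rack between -0.01 and 0.01 m or x of green_tile in the frame of rack between 0.05 and 0.07 m) and linear speed of each of yellow_tile, blue_tile, green_tile below 0.02 m/s); the robot touches nothing.
It fails at once if the key bowl is moved by more than 20 mm (distance of key_bowl from where it was at the start of the episode above 0.02 m).
It fails at once if the sunglasses case is moved by more than 20 mm (distance of sunglasses_case from where it was at the start of the episode above 0.02 m).
It fails at once if the bottle opener is moved by more than 20 mm (distance of bottle_opener from where it was at the start of the episode above 0.02 m).
It fails at once if the glass vase is moved by more than 20 mm (distance of glass_vase from where it was at the start of the episode above 0.02 m).
It fails at once if the green tile is moved by more than 15 mm (distance of green_tile from where it was at the start of the episode above 0.015 m).
It also fails if it takes over 61 s, if anything falls off the work surface, if the arm or the gripper's body presses on something with over 40 N, if the wrist force passes 120 N, or if a joint passes its speed limit or range.

## Working session

There is one attempt and no reset: what is moved stays moved. The work goes in short steps, each a Python script; the robot and the scene stay as the last script left them, time stands still between calls to the robot, and variables do not carry over. Pictures are saved under pics/ and viewed, about 8 in all and at most 12, crops included, and the job is handed in when it is done.

```bash
ls; mkdir -p pics; cat > h.py <<'E'
import numpy as np, cv2
from cell import robot, grip, kin, viewer
from scipy.spatial.transform import Rotation as R
def info(c):
    i=viewer.camera_info(c); return np.array(i["camera_matrix"]),np.array(i["R"]),np.array(i["t"])
def world(p,c):
    K,Rm,t=info(c); return Rm.T@(np.array(p)-t)
def save(im,n): cv2.imwrite(f"pics/{n}.png",cv2.cvtColor(im,cv2.COLOR_RGB2BGR))
E
python3 - <<'E'
from h import *
ims=[viewer.read_camera(c) for c in("scene","top")]
save(np.hstack(ims)[:,:,:],"a0") if 0 else save(cv2.resize(np.vstack(ims),None,fx=.78,fy=.78),"a")
save(ims[0],"scene0");save(ims[1],"top0")
for c in("scene","top"):
    K,Rm,t=info(c);print(c,K[0,0],-Rm.T@t)
    for n in "rack empty_slot easel easel_seat yellow_tile blue_tile green_tile key_bowl sunglasses_case bottle_opener glass_vase".split():
        print(c,n,[(world(d["at"],c).round(0),round(d["confidence"],2)) for d in viewer.pinpoint(n,c)[:2]])
print(robot.observe()["t"],robot.observe()["tcp_rot"])
E
```

```text
pics
scene 369.9484423989166 [ 836.94771751 -325.59935473  879.05062645]
scene rack [(array([ 562., -263.,    0.]), 0.68)]
scene empty_slot [(array([ 595., -212.,   12.]), 0.77)]
scene easel [(array([524., 249.,  -2.]), 0.77)]
scene easel_seat [(array([548., 250.,  38.]), 0.51)]
scene yellow_tile [(array([551., 234.,  38.]), 0.71)]
scene blue_tile [(array([ 564., -263.,   13.]), 0.9), (array([473., 454.,  -4.]), 0.49)]
scene green_tile [(array([ 536., -314.,   11.]), 0.81), (array([415.,  15.,   0.]), 0.49)]
scene key_bowl [(array([727., -20.,   2.]), 0.97)]
scene sunglasses_case [(array([693., 235.,  -1.]), 0.81)]
scene bottle_opener [(array([417.,  14.,   2.]), 0.89), (array([547., 239.,  36.]), 0.75)]
scene glass_vase [(array([473., 454.,  -4.]), 0.74), (array([549., 249.,  37.]), 0.6)]
top 402.98747436737847 [ 379.48271211   85.75391565 1137.37936153]
top rack [(array([ 565., -264.,   -2.]), 0.6)]
top empty_slot [(array([ 596., -216.,   10.]), 0.59)]
top easel [(array([526., 254.,  -4.]), 0.78)]
top easel_seat [(array([549., 246.,  36.]), 0.58)]
top yellow_tile [(array([550., 248.,  36.]), 0.7), (array([730., -15.,   1.]), 0.65)]
top blue_tile [(array([ 563., -263.,   15.]), 0.83), (array([ 541., -316.,   10.]), 0.26)]
top green_tile [(array([ 538., -317.,   12.]), 0.75)]
top key_bowl [(array([730., -14.,  -1.]), 0.96), (array([529., 252.,  -4.]), 0.27)]
top sunglasses_case [(array([696., 232.,  -0.]), 0.8)]
top bottle_opener [(array([413.,  13.,  -2.]), 0.69)]
top glass_vase [(array([472., 457.,   4.]), 0.86)]
1.2 [ 0.26044232  1.55501864 -0.26045431]
```

View pics/a.png

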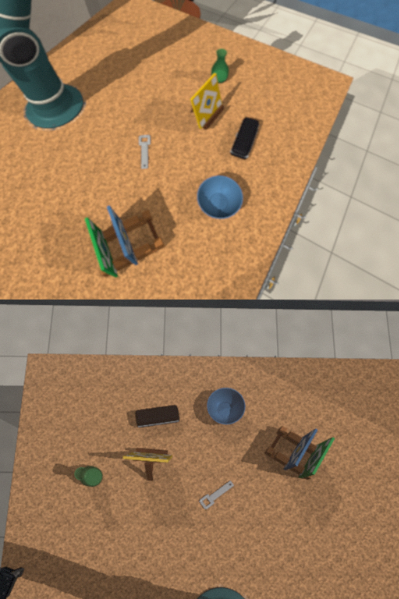

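```bash
cat >> h.py <<'E'
from scipy.optimize import minimize
def box(pos,Rm,size,lo): # corners
    c=np.array([[a,b,d] for a in(0,1) for b in(0,1) for d in(0,1)])*size+lo
    return c@Rm.T+pos
TILE=(np.array([9,140,140.]),np.array([-4.5,-70,0.]))
def tileR(yaw,lean=0): return (R.from_euler('z',yaw)*R.from_euler('y',-lean)).as_matrix()
def proj(P,cam):
    K,Rm,t=cam; q=(P@Rm.T+t)@K.T; return q[:,:2]/q[:,2:]
def render(P,cam,s=4):
    m=np.zeros((384,512),np.uint8)
    h=cv2.convexHull((proj(P,cam)+.5).astype(np.float32)).reshape(-1,2)
    m=np.zeros((384*s,512*s),np.uint8)
    cv2.fillConvexPoly(m,np.round(h*s*16-8).astype(np.int32),255,cv2.LINE_AA,4)
    return cv2.resize(m,(512,384),interpolation=cv2.INTER_AREA)/255.
def cost(P,views):
    c=0
    for cam,mask,ign in views:
        r=render(P,cam); c+=(np.abs(r-mask)*(~(ign&~mask))).sum()/max(mask.sum(),1)
    return c
def fit_tile(views,x0,z,lean):
    f=lambda p:cost(box(np.array([p[0],p[1],z]),tileR(p[2],lean),*TILE),views)
    s=np.array([[0,0,0],[12,0,0],[0,12,0],[0,0,.25]])+np.array(x0)
    return minimize(f,x0,method='Nelder-Mead',options=dict(initial_simplex=s,xatol=.05,fatol=1e-4))
def mask(n,c):
    d=viewer.silhouettes(n,c); return d[0]["mask"] if d else np.zeros((384,512),bool)
E
python3 - <<'E'
from h import *
N="yellow_tile blue_tile green_tile rack easel".split()
M={}
for c in("scene","top"):
    viewer.read_camera(c)
    for n in N: M[n,c]=mask(n,c)
    print(c,[(n,M[n,c].sum()) for n in N])
for n,x0,z,l in(("yellow_tile",[550,246,-.05],36.2,.262),("blue_tile",[563,-263,1.05],12,0),("green_tile",[537,-316,1.05],12,0)):
    for cs in (("scene",),("top",),("scene","top")):
        v=[(info(c),M[n,c],np.any([M[k,c] for k in N if k!=n],0)) for c in cs]
        r=fit_tile(v,x0,z,l); print(n,cs,r.x.round(3),round(r.fun,3))
ww=robot.observe();K,Rm,t=info("wrist")
T=R.from_rotvec(ww["tcp_rot"]).as_matrix()
print("wristcam in tool",T.T@(-Rm.T@t-ww["tcp_pos"]), (Rm@T).round(2),K[0,0])
E
```

```text
scene [('yellow_tile', np.int64(1632)), ('blue_tile', np.int64(958)), ('green_tile', np.int64(1229)), ('rack', np.int64(1895)), ('easel', np.int64(247))]
top [('yellow_tile', np.int64(582)), ('blue_tile', np.int64(758)), ('green_tile', np.int64(785)), ('rack', np.int64(1122)), ('easel', np.int64(480))]
yellow_tile ('scene',) [ 5.48857e+02  2.43974e+02 -4.90000e-02] 0.039
yellow_tile ('top',) [ 5.52203e+02  2.44373e+02 -7.60000e-02] 0.05
yellow_tile ('scene', 'top') [ 5.51848e+02  2.43106e+02 -7.50000e-02] 0.14
blue_tile ('scene',) [ 562.245 -265.003    1.015] 0.055
blue_tile ('top',) [ 564.782 -262.484    1.021] 0.051
blue_tile ('scene', 'top') [ 564.586 -265.247    1.018] 0.211
green_tile ('scene',) [ 534.362 -318.034    1.023] 0.07
green_tile ('top',) [ 537.534 -315.552    0.972] 0.125
green_tile ('scene', 'top') [ 535.522 -317.78     1.018] 0.296
wristcam in tool [-170.33200107   -0.63373177  -77.69385731] [[-0.    1.   -0.  ]
 [-0.28  0.    0.96]
 [ 0.96  0.    0.28]] 340.1371003840274
```

```bash
cat >> h.py <<'E'
def toolpose(pos,yaw,lean,s,h):
    """TCP pose that puts TCP at height h up the tile (tile origin pos); s=+1: tool y = tile x"""
    T=tileR(yaw,lean); x=-T[:,2]; y=s*T[:,0]
    return np.array(pos)+T[:,2]*h, R.from_matrix(np.c_[x,y,np.cross(x,y)]).as_rotvec()
E
python3 - <<'E'
from h import *
Y=([550.5,244.2,36.2],-.06,.262); S=([595,-213,12],1.02,0); B=([563.5,-263.7,12],1.02,0)
for s in(1,-1):
    for nm,P,hs in(("Y",Y,(100,260)),("S",S,(100,260)),("S-pi",(S[0],S[1]-np.pi,0),(100,260))):
        for h in hs:
            q=kin.ik(*toolpose(*P,s,h)); print(s,nm,h,None if q is None else np.round(q,2))
E
```

```text
1 Y 100 [-0.96  0.37  0.45  2.05 -0.02  0.54 -0.6 ]
1 Y 260 [-1.02  0.09  0.41  1.97  0.17  0.89 -0.77]
1 S 100 [-0.18  0.63  0.66  1.76 -0.47  0.92  1.7 ]
1 S 260 [-0.36  0.5   0.93  1.63 -0.42  1.22  1.68]
1 S-pi 100 [-0.44  0.83  1.11  1.78 -0.84  1.09 -1.15]
1 S-pi 260 [-0.46  0.59  1.12  1.64 -0.55  1.27 -1.36]
-1 Y 100 [-0.47  0.36 -0.14  2.02  0.38  0.58  2.19]
-1 Y 260 [-0.58  0.1  -0.06  1.95  0.22  0.9   2.32]
-1 S 100 [-0.44  0.83  1.11  1.78 -0.84  1.09 -1.15]
-1 S 260 [-0.46  0.59  1.12  1.64 -0.55  1.27 -1.36]
-1 S-pi 100 [-0.18  0.63  0.66  1.76 -0.47  0.92  1.7 ]
-1 S-pi 260 [-0.36  0.5   0.93  1.63 -0.42  1.22  1.68]
```

```bash
python3 - <<'E'
from h import *
Y=([550.5,244.2,36.2],-.06,.262)
grip(.6)
robot.movep(*toolpose(*Y,1,260)); print(robot.observe()["t"])
cam=info("wrist"); im=viewer.read_camera("wrist"); save(im,"w1")
m=mask("yellow_tile","wrist"); e=mask("easel","wrist"); print(m.sum(),e.sum())
r=fit_tile([(cam,m,e)],[550.5,244.2,-.06],36.2,.262); print(r.x,r.fun)
for n in("easel","easel_seat","yellow_tile"): print(n,[(world(d["at"],"wrist").round(1),d["confidence"]) for d in viewer.pinpoint(n,"wrist")])
P=box(np.array([r.x[0],r.x[1],36.2]),tileR(r.x[2],.262),*TILE)
h=cv2.convexHull(proj(P,cam).astype(np.float32)).astype(int); o=im.copy(); cv2.polylines(o,[h],True,(255,0,0),1); save(o,"w1o")
E
```

```text
4.1667
1696 2841
[ 5.51583266e+02  2.42694711e+02 -7.49531408e-02] 0.07271087680355161
easel [(array([526.7, 246.3,   1.8]), 0.57)]
easel_seat [(array([544.9, 242.9,  30.7]), 0.85)]
yellow_tile [(array([548.6, 242. ,  40.7]), 0.88)]
```

View pics/w1o.png

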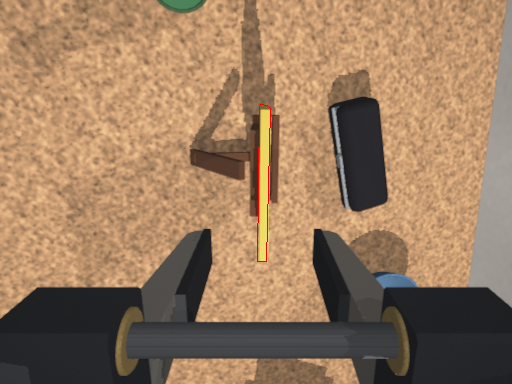

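```bash
python3 - <<'E'
from h import *
S=([579,-238,12],1.02,0)
robot.movep(*toolpose(*S,1,300)); print(robot.observe()["t"])
cam=info("wrist"); im=viewer.read_camera("wrist"); save(im,"w2")
N="blue_tile green_tile rack".split()
M={n:mask(n,"wrist") for n in N}; print([M[n].sum() for n in N])
np.savez("w2.npz",K=cam[0],R=cam[1],t=cam[2],**M)
for n,x0 in(("blue_tile",[563.5,-263.5,1.02]),("green_tile",[536,-317,1.02])):
    r=fit_tile([(cam,M[n],np.any([M[k] for k in N if k!=n],0))],x0,12,0); print(n,r.x,r.fun)
def rails(p):
    Rm=tileR(p[2]); pos=np.array([p[0],p[1],0])
    out=0
    for y in(-45,45): out=np.maximum(out,render(box(pos,Rm,np.array([180,22,45.]),np.array([-90,y-11,0])),cam))
    return out
T=M["blue_tile"]|M["green_tile"]; mk=M["rack"]
f=lambda p:(np.abs(rails(p)-mk)*~(T&~mk)).sum()/mk.sum()
x0=np.array([564,-263.5,1.02])
r=minimize(f,x0,method='Nelder-Mead',options=dict(initial_simplex=x0+np.array([[0,0,0],[8,0,0],[0,8,0],[0,0,.1]])))
print("rack",r.x,r.fun)
for n in("rack","empty_slot","blue_tile","green_tile"): print(n,[(world(d["at"],"wrist").round(1),d["confidence"]) for d in viewer.pinpoint(n,"wrist")])
o=im.copy()
p=r.x;Rm=tileR(p[2])
for x in(-60,0,60):
    for y in(-45,45):
        h=cv2.convexHull(proj(box(np.array([p[0],p[1],0]),Rm,np.array([13,22,.1]),np.array([x-6.5,y-11,45])),cam).astype(np.float32)).astype(int); cv2.polylines(o,[h],True,(255,0,0),1)
for y in(-45,45):
    h=cv2.convexHull(proj(box(np.array([p[0],p[1],0]),Rm,np.array([180,22,.1]),np.array([-90,y-11,45])),cam).astype(np.float32)).astype(int); cv2.polylines(o,[h],True,(0,255,255),1)
save(o,"w2o")
E
```

```text
6.5667
[np.int64(2158), np.int64(4121), np.int64(3872)]
blue_tile [ 564.9908178  -265.52762754    1.01214053] 0.05435679369059951
green_tile [ 537.04297694 -318.73308306    1.01008687] 0.045482963872275434
rack [ 566.6273048  -267.43007235    1.02805716] 0.23277325392967105
rack []
empty_slot [(array([ 598.5, -216.1,    8.3]), 0.9)]
blue_tile [(array([ 565. , -265.9,   12.6]), 0.66)]
green_tile [(array([ 537. , -320.4,   12.4]), 0.81), (array([729. , -18.3,   4.4]), 0.32)]
```

View pics/w2o.png

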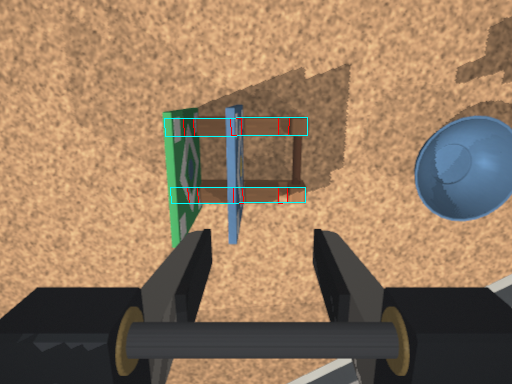

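```bash
python3 -c "
import cv2
a=cv2.imread('pics/w2.png')[105:215,220:320];b=cv2.imread('pics/w2o.png')[105:215,220:320]
cv2.imwrite('pics/w2c.png',cv2.resize(cv2.hconcat([a,b]),None,fx=4,fy=4,interpolation=cv2.INTER_CUBIC))"
```

```text
(no output)
```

View pics/w2c.png

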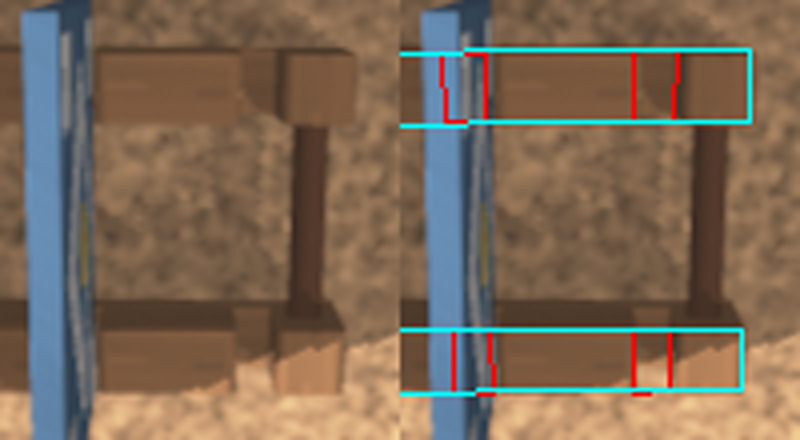

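```bash
python3 - <<'E'
from h import *
Yp,yaw,l=[551.3,242.9,36.2],-.07,.262
robot.movep(*toolpose(Yp,yaw,l,1,190))
p,r=toolpose(Yp,yaw,l,1,100); robot.servo_line(p,150)
f0=np.array(robot.observe()["contact_force"])
grip(0,30); o=robot.observe(); print("w",o["grip_width"]*92,(np.array(o["contact_force"])-f0).round(1))
p,r=toolpose(Yp,yaw,l,1,140); robot.servo_line(p,100)
o=robot.observe(); print("w",o["grip_width"]*92,(np.array(o["contact_force"])-f0).round(1))
p[2]+=110; robot.servo_line(p,250)
S=[598.2,-215.0,12+75]
robot.movep(*toolpose(S,1.02,0,1,100)); robot.hold(.2)
o=robot.observe(); print("t",o["t"],o["tcp_pos"],(np.array(o["contact_force"])-f0).round(1))
cam=info("wrist"); im=viewer.read_camera("wrist"); save(im,"w3")
m=mask("yellow_tile","wrist"); print(m.sum())
# fit bias of held tile
T=tileR(1.02)
f=lambda q:cost(box(np.array(S)+T@[q[0],q[1],0],tileR(1.02+q[2]),*TILE),[(cam,m,np.zeros_like(m))])
x=minimize(f,[0,0,0],method='Nelder-Mead',options=dict(initial_simplex=[[0,0,0],[6,0,0],[0,6,0],[0,0,.05]])); print("held tile (x,y,yaw) bias",x.x,x.fun)
E
```

```text
w 8.667694855240544 [1.7 0.7 0.8]
w 9.015299600142274 [ 2.7 -0.4 -1.7]
t 13.6167 [ 598.59494848 -214.03399517  187.10990638] [ 0.   0.9 -3.6]
5134
held tile (x,y,yaw) bias [ 0.31700012 -1.03597616  0.00181972] 0.19237761329697442
```

View pics/w3.png

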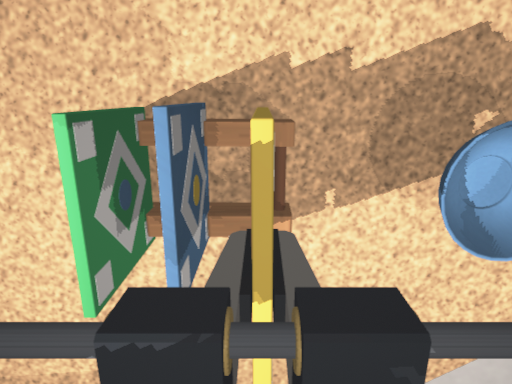

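```bash
python3 - <<'E'
from h import *
S=np.array([598.6,-214.3,12.])
o=robot.observe(); f0=np.array(o["contact_force"]);q=toolpose(S,1.02,0,1,100)[1]
for z in (36,24,15,8,4,2,0,-1.5,-3):
    robot.servo_line(S+[0,0,100+z],100 if z>30 else 60,rotation=q if z==36 else None)
    o=robot.observe(); d=np.array(o["contact_force"])-f0
    print(z,o["tcp_pos"],d.round(1),round(o["t"],2))
    if d[2]>6 or np.abs(d[:2]).max()>15: break
E
```

```text
36 [ 598.30043974 -214.47900692  147.37910679] [-0.5  0.3 -0.6] 14.26
24 [ 598.38535469 -214.15471604  135.63817157] [-1.1  0.  -0.3] 14.61
15 [ 598.29165495 -214.13971545  126.50426185] [-1.3 -0.4 -0. ] 14.91
8 [ 598.29842177 -214.12953264  119.49579759] [-0.9  0.5 -0.5] 15.18
4 [ 598.44790461 -214.20971428  115.74372727] [-1.4  0.2 -0.2] 15.43
2 [ 598.57572546 -214.26752062  113.94907644] [ 0.3 -0.2 -1. ] 15.68
0 [ 598.97264815 -214.52836535  112.31205285] [ 0.1 -0.4  2. ] 15.93
-1.5 [ 599.05542414 -214.67444872  112.22000113] [-3.5  1.6 11.1] 16.18
```

```bash
python3 - <<'E'
from h import *
robot.hold(.25); grip(.4)
S=np.array([598.6,-214.3,12.]); robot.servo_line(S+[0,0,185],150)
B=np.array([565.4,-265.0,12.]); p,q=toolpose(B,1.015,0,1,190)
robot.movep(p,q); robot.hold(.1)
cam=info("wrist"); im=viewer.read_camera("wrist"); save(im,"w4")
N="blue_tile green_tile rack yellow_tile".split()
M={n:mask(n,"wrist") for n in N}
for n,x0 in(("blue_tile",[565,-265.5,1.015]),("yellow_tile",[598.6,-214,1.015])):
    r=fit_tile([(cam,M[n],np.any([M[k] for k in N if k!=n],0))],x0,12,0); print(n,M[n].sum(),r.x,r.fun)
print([(world(d["at"],"wrist").round(1),d["confidence"]) for d in viewer.pinpoint("yellow_tile","wrist")],robot.observe()["t"],robot.observe()["tcp_pos"])
E
```

```text
blue_tile 2585 [ 565.79345575 -266.03220531    1.01681235] 0.08882618424545834
yellow_tile 6149 [ 599.49642689 -215.55017473    1.02949441] 0.25859967665713224
[(array([ 597.7, -212.6,   14.1]), 0.58)] 18.4833 [ 565.75504277 -264.23596021  201.72127283]
```

View pics/w4.png

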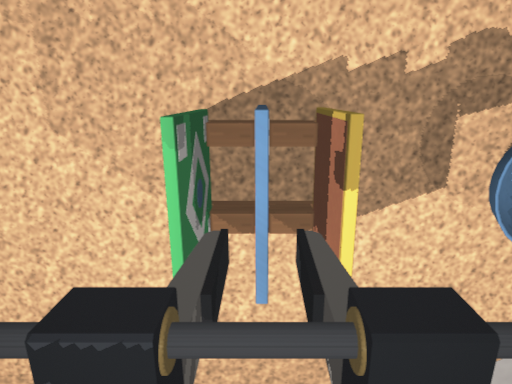

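```bash
python3 - <<'E'
from h import *
B=np.array([565.5,-265.2,12.]); p,q=toolpose(B,1.017,0,1,100)
robot.servo_line(p,150,rotation=q); f0=np.array(robot.observe()["contact_force"])
grip(0,30); o=robot.observe(); tz=o["tcp_pos"]; print("w",o["grip_width"]*92,tz,(np.array(o["contact_force"])-f0).round(1))
robot.servo_line(p+[0,0,60],80); o=robot.observe(); print("w",o["grip_width"]*92,o["tcp_pos"],(np.array(o["contact_force"])-f0).round(1))
robot.servo_line(p+[0,0,165],200); robot.hold(.1)
ims=[]
for c in("scene","top"):
    im=viewer.read_camera(c); ims.append(im); save(im,"e_"+c)
    for n in("easel","easel_seat","yellow_tile"): print(c,n,[(world(d["at"],c).round(1),round(d["confidence"],2)) for d in viewer.pinpoint(n,c)[:1]])
T=tileR(-.075,.262); seat=np.array([547,247,35.]); tgt=seat+tileR(-.075)@[4.3,0,1.2]
p,q=toolpose(tgt+T@[12,0,110],-.075,.262,1,100); robot.movep(p,q); robot.hold(.15)
o=robot.observe(); print(o["t"],o["tcp_pos"],p,o["grip_width"]*92)
cam=info("wrist"); im=viewer.read_camera("wrist"); save(im,"w5"); save(np.vstack([im[:, :],]),"w5")
for n in("easel","easel_seat"): print(n,[(world(d["at"],"wrist").round(1),round(d["confidence"],2)) for d in viewer.pinpoint(n,"wrist")[:1]])
K,Rm,t=info("scene")
def crop(im,c,ctr,r):
    u,v=proj(np.array([ctr]),info(c))[0].astype(int); return cv2.resize(im[v-r:v+r,u-r:u+r],(380,380),interpolation=cv2.INTER_CUBIC),(u-r,v-r)
a,oa=crop(ims[0],"scene",[530,247,50],32); b,ob=crop(ims[1],"top",[530,247,50],32); print(oa,ob)
save(np.hstack([a,b]),"easel")
E
```

```text
w 8.69277808280454 [ 565.84020718 -265.19023882  112.48425982] [-0.2  0.6  2.9]
w 8.745650442651785 [ 565.25864331 -264.85928284  171.57999752] [ 0.   1.  -3.4]
scene easel [(array([529.4, 246.1,  -2. ]), 0.69)]
scene easel_seat [(array([546.6, 247.8,  33.2]), 0.75)]
scene yellow_tile [(array([ 595. , -217.3,   14.9]), 0.67)]
top easel [(array([528.1, 253.4,  -5.7]), 0.85)]
top easel_seat [(array([549.4, 246.4,  33.3]), 0.97)]
top yellow_tile [(array([ 598.5, -212.3,   14.9]), 0.92)]
23.8667 [509.09214468 249.07266458 242.30218015] [508.60603187 249.88495894 242.14166956] 8.59621916841131
easel [(array([529.1, 247.2,  -1.2]), 0.68)]
easel_seat [(array([546.3, 244. ,  32.3]), 0.59)]
(np.int64(232), np.int64(109)) (np.int64(160), np.int64(173))
```

View pics/w5.png

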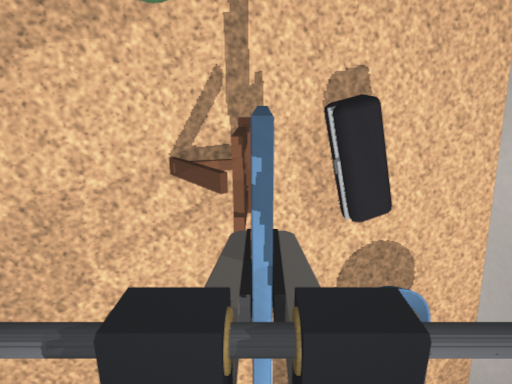

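View pics/easel.png

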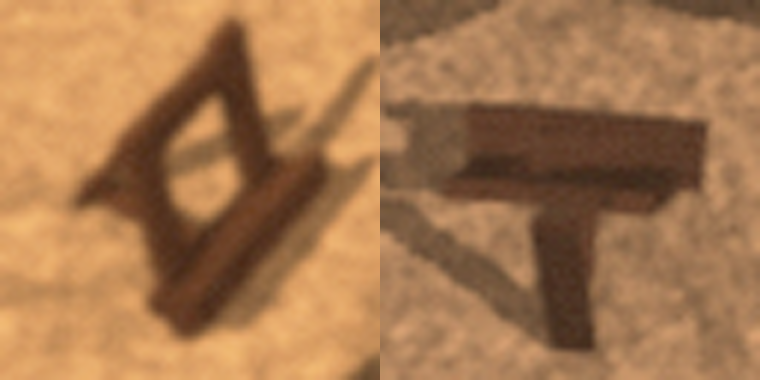

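```bash
python3 - <<'E'
from h import *
def ray(px,c,z):
    K,Rm,t=info(c); C=-Rm.T@t; d=Rm.T@np.linalg.solve(K,[*px,1]); return C+d*(z-C[2])/d[2]
s=64/380
for z in(35,44):
  P=[ray((160+(u-380)*s,173+v*s),"top",z) for u,v in((466,105),(707,122))]; m=(P[0]+P[1])/2; d=P[0]-P[1]
  print(z,m.round(1),np.hypot(*d[:2]),"yaw",np.arctan2(-d[0],d[1]))
# scene: seat lip outer bottom corners left (185,338)  right (325,165)
P=[ray((232+u*s,109+v*s),"scene",38) for u,v in((187,336),(327,175))]; d=P[1]-P[0]; print(P,np.hypot(*d[:2]),np.arctan2(-d[0],d[1]),(P[0]+P[1])/2)
E
```

```text
35 [568.5 245.6  35. ] 112.73010106233319 yaw -0.05974987281239029
44 [567.  244.3  44. ] 111.80975463262787 yaw -0.0597498728123891
[array([564.03288225, 181.95521418,  38.        ]), array([574.79925307, 298.53026978,  38.        ])] 117.07116779329121 -0.09209445040463361 [569.41606766 240.24274198  38.        ]
```

```bash
python3 - <<'E'
from h import *
yaw=-.075; T=tileR(yaw,.262); tgt=np.array([551.3,245.3,36.2])
f0=np.array(robot.observe()["contact_force"])
def go(off,h,feed):
    p,q=toolpose(tgt+T@[off,0,h],yaw,.262,1,100); robot.servo_line(p,feed,rotation=q)
    o=robot.observe(); d=T.T@(np.array(o["contact_force"])-f0); a=T.T@(np.array(o["tcp_pos"])-tgt)-[0,0,100]
    print(off,h,"act",a.round(1),"F tile",d.round(1),round(o["t"],2)); return d
go(3,60,150); 
for h in(20,12,8,5,3,1.5,0,-1.5,-3):
    d=go(2.5,h,80)
    if d[2]>6 or abs(d[0])>12: break
cam=info("wrist"); save(viewer.read_camera("wrist"),"w6"); save(viewer.read_camera("scene"),"s6")
E
```

```text
3 60 act [ 3.6 -0.4 60.2] F tile [ 0.7 -1.4  1.3] 24.51
2.5 20 act [ 3.   0.  20.3] F tile [ 0.  -1.2  0.4] 25.16
2.5 12 act [ 2.4  0.  12.1] F tile [ 0.7 -1.1  0.9] 25.41
2.5 8 act [2.4 0.  8. ] F tile [-0.1 -1.8  1. ] 25.66
2.5 5 act [ 2.4 -0.1  4.9] F tile [-0.9 -1.6  1.4] 25.91
2.5 3 act [ 2.5 -0.1  2.9] F tile [-0.5 -1.3  0.6] 26.16
2.5 1.5 act [ 2.5 -0.   1.4] F tile [-0.3 -0.8  1.3] 26.41
2.5 0 act [2.9 0.1 0.3] F tile [-0.5 -1.1  6.8] 26.66
```

```bash
python3 - <<'E'
from h import *
yaw=-.075; T=tileR(yaw,.262); tgt=np.array([551.3,245.3,36.2])
f0=np.array(robot.observe()["contact_force"])
for off in(1.5,.5,-.5,-1.5,-2.5,-3.5):
    p,q=toolpose(tgt+T@[off,0,0.2],yaw,.262,1,100); robot.servo_line(p,30)
    o=robot.observe(); d=T.T@(np.array(o["contact_force"])-f0); a=T.T@(np.array(o["tcp_pos"])-tgt)-[0,0,100]
    print(off,"act",a.round(1),"F",d.round(1),round(o["t"],2))
    if d[0]>4: break
robot.hold(.3)
im=viewer.read_camera("scene"); save(im,"s7"); m=mask("blue_tile","scene")
r=fit_tile([(info("scene"),m,np.zeros_like(m))],[551,245,-.075],36.2,.262); print(m.sum(),r.x,r.fun)
print([world(d["at"],"scene").round(1) for d in viewer.pinpoint("blue_tile","scene")[:1]],[world(d["at"],"scene").round(1) for d in viewer.pinpoint("easel_seat","scene")[:1]])
E
python3 -c "
import cv2
a=cv2.imread('pics/s7.png')[80:180,210:330];cv2.imwrite('pics/s7c.png',cv2.resize(a,None,fx=5,fy=5,interpolation=cv2.INTER_CUBIC))"
```

```text
1.5 act [1.8 0.  0.3] F [ 0.9 -0.  -1.4] 27.01
0.5 act [0.9 0.1 0.3] F [ 1.9  1.6 -3. ] 27.26
-0.5 act [0.6 0.1 0.3] F [ 6.   0.4 -7.2] 27.51
1343 [ 5.48127230e+02  2.47818860e+02 -6.16031754e-02] 0.2753828858423489
[array([552.7, 248.5,  36. ])] [array([549.3, 244.8,  33.5])]
```

View pics/s7c.png

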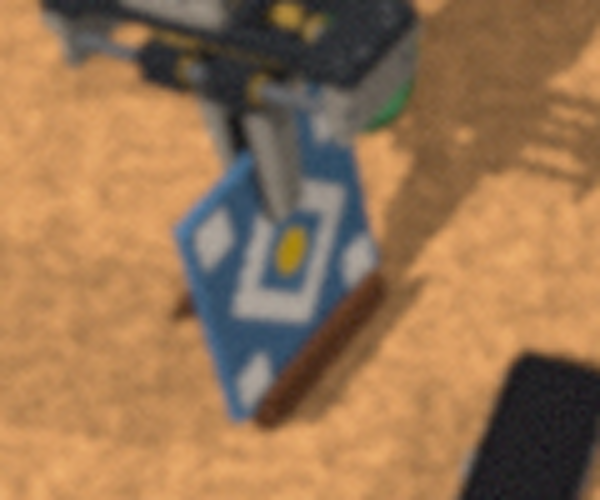

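```bash
python3 - <<'E'
from h import *
yaw=-.075; T=tileR(yaw,.262); tgt=np.array([551.3,245.3,36.2])
p,q=toolpose(tgt+T@[0.5,0,-.8],yaw,.262,1,100); robot.servo_line(p,30); robot.hold(.2)
grip(.4)
p,q=toolpose(tgt,yaw,.262,1,170); robot.servo_line(p,120)
p,q=toolpose(tgt,yaw,.262,1,260); robot.servo_line(p,200); robot.hold(.5)
cam=info("wrist"); im=viewer.read_camera("wrist"); m=mask("blue_tile","wrist"); e=mask("easel","wrist")
r=fit_tile([(cam,m,e)],[551,245,-.07],36.2,.262); print("wrist",r.x,r.fun)
im2=viewer.read_camera("scene"); m=mask("blue_tile","scene"); e=mask("easel","scene")
r=fit_tile([(info("scene"),m,e)],[551,245,-.07],36.2,.262); print("scene",r.x,r.fun)
for n in "blue_tile easel_seat yellow_tile green_tile key_bowl sunglasses_case bottle_opener glass_vase".split(): print(n,[world(d["at"],"scene").round(1) for d in viewer.pinpoint(n,"scene")[:1]])
print(robot.observe()["t"])
save(np.hstack([cv2.resize(im2[60:340,60:340],(400,400)),cv2.resize(im[60:284,150:374],(400,400))]),"f")
E
```

```text
wrist [ 5.51989900e+02  2.46126486e+02 -7.40740530e-02] 0.09606835021926508
scene [ 5.49253229e+02  2.46821509e+02 -4.47986913e-02] 0.0408094393536309
blue_tile [array([553.1, 249.6,  31.5])]
easel_seat [array([548.1, 248.5,  35.9])]
yellow_tile [array([ 595.6, -218.8,   12.8])]
green_tile [array([ 533.4, -315.7,   11.5])]
key_bowl [array([ 7.29e+02, -1.84e+01,  1.00e-01])]
sunglasses_case [array([693.7, 236.1,   4.3])]
bottle_opener [array([418.3,  13.3,   2.4])]
glass_vase [array([474. , 455.7,  -3.6])]
31.5833
```

View pics/f.png

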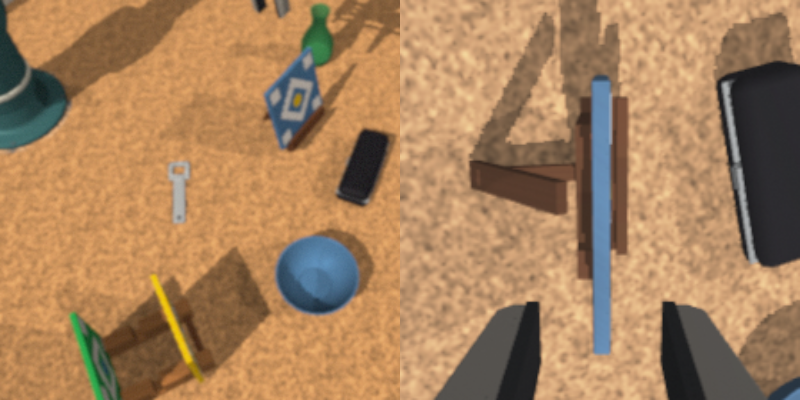

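The final view shows blue on the easel, leaning back with its painted side out and centred. Yellow is down in the front slot, green hasn't moved, and the gripper is clear. I'm handing the job in.

```bash
python3 -c "
from h import *
robot.job_done()"
```

```text
the job is handed in; nothing more can be done
```

The yellow tile is now fully down in the rack's empty slot, and the blue tile stands on the easel in its place. I handed the job in with the clock at about 31.6 s of the 61 s allowed.

- **Yellow tile:** I lowered it until the slot floor pushed back with about 11 N, and only then let go. It came to rest at the expected floor height.
- **Blue tile:** I lowered it until the seat pushed back with about 7 N, eased it back against the posts (about 6 N), then released it. The last picture shows it leaning back, painted side out.
- **Blue tile position:** two camera fits put it within about 3 mm of centre and 0.03 rad of square. The cameras differ by about 3 mm in its x position (549.3 and 552.0 mm), and both values are within tolerance.
- **Everything else:** the last measurements of the green tile, bowl, case, opener and vase match the starting ones to within camera error, about 5 mm.

No check failed. One fit of the yellow tile in the rack was loose because the fingers partly hid it, but the picture and the slot-floor contact both show it seated. `job_done` reports no verdict, so I can't confirm how the run was judged.

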